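# Tamp the bead bath level and stand the media bottle on it

### The arm

A 6-joint arm with a two-finger parallel gripper is mounted at the origin on a cart in front of the work surface, level with it; the furniture and walls round the work are solid. World frame = base frame: x ahead of the robot, y to its left, z up, the work surface at z = 0. Lengths are in mm, angles in rad, forces in N, time in s.
With the tool pointing down it reaches from about 350 to 875 mm from the base axis. Payload 4.2 kg.
Tool frame: the origin (TCP) lies midway between the tips of the shut fingers; the grasp point (between the pads) lies 19 mm behind it (arm.tcp_to_grasp is the distance from the TCP to the grasp point, in mm); z points along the fingers, y is the line along which they close (so a half turn about z gives the same grasp; the last joint's range is limited). The gripper opens to 85 mm and grips with 20 to 120 N. Pads are 22 mm wide; open, the fingers measure 114 mm over their backs; the gripper's body (76 mm by 85 mm) begins 54 mm behind the grasp point. The pads swing forward as they close: fully open they stand 13 mm farther back than shut.
Start: joints at [-1.062, 0.385, 0.008, 0, -1.194, -0.259], TCP at [154.523, -605.576, 231.312] pointing down, gripper open.
Joint ranges: [-3.14, 3.14], [-1.21, 2.06], [-1.07, 1.41], [-3.16, 2.05], [-2.99, -0.16], [-3.1, 3.1]. Speed limits (rad/s): [2.79, 2.79, 3.14, 3.14, 3.14, 3.14].

### API

Orientations are given as a unit quaternion [x, y, z, w].
In Python, from bench import arm gives the robot as it stands.
- The arm moves only by the tool arm_command, never from a script. Its argument "rows" is a list of rows, each a list of 2 entries, a list of its own where there are three numbers: the shift along the tool's x, y, z as a fraction of full scale, then the turn, a rotation vector about the tool's x, y, z as a fraction of full scale. In form: [[[x, y, z], [wx, wy, wz]], ...]. A call has 1 to 5 rows; each row is the pose to reach, as a shift and turn from the pose commanded when the call began, along the tool's axes at that moment, turning the shorter way round; what a row does not reach only later rows make up. Full scale, the value 1, is 0.25 m for a shift and 180 degrees for a turn. A row lasts 1/10 s, in which the tool goes at most 50 mm and 8.59 degrees, less where a joint would pass 70% of its speed; a pose out of reach is approached as far as the arm can. A call with a number of a shift or a turn outside -1 to 1 is refused whole. A call with a gripper value outside its range is refused whole. "grip" is the opening, from 0 (shut) to 1 (fully open), set as the call begins (left out, the last holds). The fingers move at their own pace and stop on an object; the grip force is fixed at half the most. Time passes only in rows, so rows that repeat a pose let the fingers close. It gives the time, the measured TCP pose, the force, the opening and the grip force at its end, in the units of the state.
- arm.read_state(): the state, without advancing time (a new reading comes with each control period).
- arm.get_image(name): name is "side" or "top"; returns (picture, depth): 420x560x3 uint8, blue, green, red; 420x560 float32, mm along the optical axis (not along the pixel's ray), 0 where there is no reading.
- arm.camera_info(name): a dict with "fx", "fy", "cx", "cy" (pixels), "extrinsics" (4x4, takes a point from camera to world coordinates). Camera axes: x right, y down, z forward; pixel columns grow to the right and rows downward; lengths in mm; the calibration is good to about 2 mm. A picture is of the moment at which its call begins. camera_info takes no time and is no camera call.
- arm.job_done(): hands the job in; it is judged then, once.
Trained networks look in the newest picture that a camera, given by its name, has taken for a name from the list of things; names that differ only in an ending like _2 or _b are one class to them, and where a whole thing is asked for, a point or a joint stands for the part that bears it (a point fixed in the world has none). Each returns a list of dicts, best first, with "score" (0 to 1); they miss things now and then, are a little off and sometimes report something else, mostly with a low value. They report only what shows in the picture. A call takes as long as a camera call. They do not tell look-alikes from the thing itself.
- arm.spot_in(camera, query): "position" ([column, row] in pixels, amid what is visible of it).
The state is a dict: "clock": time; "joints": joint angles; "joint_vel": joint speeds; "joint_efforts": joint torques, N m; "position": TCP position; "ee_rot": TCP orientation; "contact_force": force on the tool from outside, world axes, zero at the start; "wrist_torque": the same for the moment, N m; "gripper_width": finger opening in mm; "grasp_force": force on a finger pad.
Only numpy, scipy, OpenCV 4.12 (cv2) and the standard library are available. Lean on these libraries where they do the work, as an engineer would, in place of code of your own. Each camera call takes 0.05 s, during which the arm holds its last target. There are 200 camera calls.

### The job

Most of the metal beads in the dry bath lie heaped against the back of its pan. With the tamper, work them down firmly but gently until they lie level in one layer and none rides on another, and stand the tamper upright on the worktop again. Then set the blue-capped media bottle gently upright on the middle of the bead bed, and leave the amber dropper bottle alone.

Things in the scene. Friction and masses are not known exactly. Their poses are not given: they have to be found in the camera images.
- pan_floor (a point): Centre of the floor of the bead bath's pan, an open steel recess 84 mm inside along this point's x (front to back) and 106 mm along its y; z up. The floor is 30 mm above the worktop, the upright walls rise 42 mm above it. Pressing the beads with about 20 N is right; never strike or ram them
- tamper_grip (a point): Middle of the tamper's upright wooden handle, on its axis, 70 mm above the underside of its foot; z up. Handle round, 23 mm across, from 39 to 100 mm above the underside; under it a steel finger collar 36 mm across (34 to 39 mm up), a stem, and a flat round steel foot 46 mm across, 9 mm thick. About 0.2 kg; stands on the worktop
- tamper_foot (a point): Centre of the underside of the tamper's foot, 70 mm below tamper_grip; z points up the handle
- bottle_mid (a point): Half-way up the axis of the glass media bottle with pale contents and blue screw cap, 48.5 mm above its underside (97 mm high in all); z up. Body 56 mm across up to 61 mm, neck 33 mm, cap 42 mm across from 72 to 97 mm above the underside. About 0.17 kg; stands on the worktop
- bottle_cap (a point): Centre of the blue cap, 85 mm above the bottle's underside: the place to grip it
- media_bottle: The same bottle, by the centre of its underside; z up
- tamper: The same tamper, by the centre of its foot's underside; z up the handle
- bath: The dry bead bath, fixed: a white and grey benchtop box with a black control strip on its front (-x). Origin on the worktop right under pan_floor, same axes. From the origin it reaches 101 mm to the front, 69 mm to the back, 90 mm to each side; top 73 mm above the worktop
- drop_bottle: Amber dropper bottle with a rubber teat, 30 mm across, 92 mm high, behind the bath on the worktop; origin at the centre of its underside. A bystander
- bead_1: One of eleven loose aluminium beads in the pan: pillow-shaped discs 24 mm across, 20 mm thick, 22 g; origin in the middle. Level, the middle is 10 to 13 mm above the pan floor; one layer just holds them all. A bead that rides on others is wedged down between them by pressing on it with about 20 N, some only while the push is also drawn a little towards free space in the pan
- bead_2: Another of these beads, same size, origin at the middle
- bead_3: Another of these beads, same size, origin at the middle
- bead_4: Another of these beads, same size, origin at the middle
- bead_5: Another of these beads, same size, origin at the middle
- bead_6: Another of these beads, same size, origin at the middle
- bead_7: Another of these beads, same size, origin at the middle
- bead_8: Another of these beads, same size, origin at the middle
- bead_9: Another of these beads, same size, origin at the middle
- bead_10: Another of these beads, same size, origin at the middle
- bead_11: Another of these beads, same size, origin at the middle
There are look-alikes about, which are no part of the job. What is shaped like the media_bottle but red is not meant.

How it is judged (in metres and radians):
On the way, in this order (a step that is already met when the one before it is completed fails the run):
1. the beads are worked down level, none riding on others, with the tamper still at the pan and the bottle not yet there (z of bead_1 in the frame of pan_floor between 0.004 and 0.016 m and z of bead_2 in the frame of pan_floor between 0.004 and 0.016 m and z of bead_3 in the frame of pan_floor between 0.004 and 0.016 m and z of bead_4 in the frame of pan_floor between 0.004 and 0.016 m and z of bead_5 in the frame of pan_floor between 0.004 and 0.016 m and z of bead_6 in the frame of pan_floor between 0.004 and 0.016 m and z of bead_7 in the frame of pan_floor between 0.004 and 0.016 m and z of bead_8 in the frame of pan_floor between 0.004 and 0.016 m and z of bead_9 in the frame of pan_floor between 0.004 and 0.016 m and z of bead_10 in the frame of pan_floor between 0.004 and 0.016 m and z of bead_11 in the frame of pan_floor between 0.004 and 0.016 m and horizontal distance between each of bead_1, bead_2, bead_3, bead_4, bead_5, bead_6, bead_7, bead_8, bead_9, bead_10, bead_11 and pan_floor below 0.065 m and horizontal distance between tamper_foot and pan_floor below 0.055 m and z of tamper_foot in the frame of pan_floor below 0.09 m and horizontal distance between bottle_mid and pan_floor above 0.1 m), for 0.1 s.
2. the tamper stands upright on the worktop again, let go, before the bottle comes to the bath (height (world z) of tamper_foot below 0.004 m and angle between tamper_foot's own z axis and vertical below 0.06 rad and horizontal distance between each of tamper_foot, bottle_mid and pan_floor above 0.1 m and contact force between the fingers and tamper below 0.1 N), for 0.1 s.
At the end, for the whole second after the job is handed in: Each bead in the pan, its middle under 16 mm above the pan floor; tamper upright (0.06 rad) on the worktop over 10 cm from the pan's middle; bottle at rest on the beads, upright (0.17 rad), within 30 mm of the pan's middle, underside 14 to 30 mm above the pan floor (z of bead_1 in the frame of pan_floor between 0.004 and 0.016 m and z of bead_2 in the frame of pan_floor between 0.004 and 0.016 m and z of bead_3 in the frame of pan_floor between 0.004 and 0.016 m and z of bead_4 in the frame of pan_floor between 0.004 and 0.016 m and z of bead_5 in the frame of pan_floor between 0.004 and 0.016 m and z of bead_6 in the frame of pan_floor between 0.004 and 0.016 m and z of bead_7 in the frame of pan_floor between 0.004 and 0.016 m and z of bead_8 in the frame of pan_floor between 0.004 and 0.016 m and z of bead_9 in the frame of pan_floor between 0.004 and 0.016 m and z of bead_10 in the frame of pan_floor between 0.004 and 0.016 m and z of bead_11 in the frame of pan_floor between 0.004 and 0.016 m and horizontal distance between each of bead_1, bead_2, bead_3, bead_4, bead_5, bead_6, bead_7, bead_8, bead_9, bead_10, bead_11 and pan_floor below 0.065 m and height (world z) of tamper_foot below 0.004 m and angle between tamper_foot's own z axis and vertical below 0.06 rad and horizontal distance between tamper_foot and pan_floor above 0.1 m and angle between bottle_mid's own z axis and vertical below 0.17 rad and horizontal distance between bottle_mid and pan_floor below 0.03 m and z of bottle_mid in the frame of pan_floor between 0.0625 and 0.0785 m and linear speed of media_bottle below 0.02 m/s); the robot touches nothing.
It fails at once if a bead is touched by the robot itself instead of the tamper (contact force between any of the arm, the fingers and bead_1 above 1 N or contact force between any of the arm, the fingers and bead_2 above 1 N or contact force between any of the arm, the fingers and bead_3 above 1 N or contact force between any of the arm, the fingers and bead_4 above 1 N or contact force between any of the arm, the fingers and bead_5 above 1 N or contact force between any of the arm, the fingers and bead_6 above 1 N or contact force between any of the arm, the fingers and bead_7 above 1 N or contact force between any of the arm, the fingers and bead_8 above 1 N or contact force between any of the arm, the fingers and bead_9 above 1 N or contact force between any of the arm, the fingers and bead_10 above 1 N or contact force between any of the arm, the fingers and bead_11 above 1 N).
It fails at once if a bead or the bath is struck or rammed with the tamper (over 120 N) (contact force between tamper and bead_1 above 120 N or contact force between tamper and bead_2 above 120 N or contact force between tamper and bead_3 above 120 N or contact force between tamper and bead_4 above 120 N or contact force between tamper and bead_5 above 120 N or contact force between tamper and bead_6 above 120 N or contact force between tamper and bead_7 above 120 N or contact force between tamper and bead_8 above 120 N or contact force between tamper and bead_9 above 120 N or contact force between tamper and bead_10 above 120 N or contact force between tamper and bead_11 above 120 N or contact force between tamper and bath above 120 N).
It fails at once if the bottle is rammed (over 100 N on a bead) or dropped (over 0.3 m/s) onto the bed (contact force between media_bottle and bead_1 above 100 N or contact force between media_bottle and bead_2 above 100 N or contact force between media_bottle and bead_3 above 100 N or contact force between media_bottle and bead_4 above 100 N or contact force between media_bottle and bead_5 above 100 N or contact force between media_bottle and bead_6 above 100 N or contact force between media_bottle and bead_7 above 100 N or contact force between media_bottle and bead_8 above 100 N or contact force between media_bottle and bead_9 above 100 N or contact force between media_bottle and bead_10 above 100 N or contact force between media_bottle and bead_11 above 100 N or (linear speed of media_bottle above 0.3 m/s and horizontal distance between bottle_mid and pan_floor below 0.04 m and z of bottle_mid in the frame of pan_floor below 0.0785 m)).
It fails at once if the bottle is laid over (angle between bottle_mid's own z axis and vertical above 0.7 rad).
It fails at once if the amber dropper bottle is pushed more than 2 cm (distance of drop_bottle from where it was at the start of the episode above 0.02 m).
It also fails if it takes over 72 s, if anything falls off the work surface, if the arm or the gripper's body presses on something with over 40 N, if the wrist force passes 120 N, or if a joint passes its speed limit or range.

## Working session

There is one attempt and no reset: what is moved stays moved. The work goes in short steps, Python scripts to look and compute and a tool call to move; the robot and the scene stay as the last step left them, time stands still between calls to the robot, and variables do not carry over. Pictures are saved under pics/ and viewed, at most 10 in all, crops included, and the job is handed in when it is done.

Besides the shell and the picture viewer there is one more tool, called after "Request:" as name(argument=value, ...), one argument or row to a line, values as JSON. arm_command: Moves the arm, as the interface text tells. Shift numbers are shares of 0.25 m and turn numbers shares of 180 degrees, none past 1 either way. Its arguments: {"type":"object","properties":{"rows":{"type":"array","items":{"type":"array"}},"grip":{"type":"number"}},"required":["rows"]}

```bash
mkdir -p pics && cat > h.py <<'E'
import numpy as np, cv2
from bench import arm
from scipy.spatial.transform import Rotation as R
def cloud(name):
    im,d=arm.get_image(name); c=arm.camera_info(name)
    v,u=np.mgrid[:420,:560]
    P=np.stack([(u-c['cx'])/c['fx']*d,(v-c['cy'])/c['fy']*d,d],-1)
    E=np.array(c['extrinsics']); W=P@E[:3,:3].T+E[:3,3]; W[d==0]=np.nan
    return im,W
def st():
    s=arm.read_state(); print({k:np.round(s[k],3).tolist() for k in('clock','position','ee_rot','contact_force','gripper_width','grasp_force','joints')}); return s
E
python3 - <<'E'
from h import *
s=st(); print(R.from_quat(s['ee_rot']).as_matrix().round(3))
for n in('top','side'):
    im,W=cloud(n); cv2.imwrite(f'pics/{n}0.png',im); np.save(n+'0.npy',W)
    print(n,np.round(arm.camera_info(n)['extrinsics'],2).tolist())
    for q in('tamper','media_bottle','bath','drop_bottle','bead_1','bottle_cap','tamper_grip'):
        for r in arm.spot_in(n,q)[:4 if q!='bead_1' else 12]:
            u,v=np.round(r['position']).astype(int); print(n,q,round(r['score'],2),(u,v),W[v,u].round(0))
E
```

```text
{'clock': 0.0, 'position': [154.391, -605.055, 230.216], 'ee_rot': [-0.124, 0.992, 0.001, -0.0], 'contact_force': [-0.062, -0.28, 0.085], 'gripper_width': 84.963, 'grasp_force': 0.0, 'joints': [-1.062, 0.386, 0.007, -0.001, -1.194, -0.259]}
[[-0.969 -0.247 -0.001]
 [-0.247  0.969  0.002]
 [ 0.     0.002 -1.   ]]
top [[-0.01, -0.98, 0.22, 301.46], [-1.0, 0.01, -0.01, 21.2], [0.01, -0.22, -0.98, 1180.08], [0.0, 0.0, 0.0, 1.0]]
top tamper 0.73 (np.int64(390), np.int64(253)) [ 442. -245.   76.]
top tamper 0.45 (np.int64(188), np.int64(262)) [423. 210.  96.]
top tamper 0.21 (np.int64(252), np.int64(193)) [593.  70.  45.]
top media_bottle 0.7 (np.int64(187), np.int64(262)) [424. 212.  95.]
top media_bottle 0.66 (np.int64(141), np.int64(288)) [368. 311.  96.]
top bath 0.81 (np.int64(272), np.int64(211)) [549.  23.  44.]
top drop_bottle 0.48 (np.int64(372), np.int64(151)) [ 689. -218.   69.]
top bead_1 0.61 (np.int64(267), np.int64(212)) [545.  35.  51.]
top bead_1 0.58 (np.int64(258), np.int64(194)) [586.  56.  62.]
top bead_1 0.49 (np.int64(287), np.int64(193)) [591. -13.  49.]
top bead_1 
[... 697 characters left out ...]
75. 154.  64.]
side media_bottle 0.74 (np.int64(263), np.int64(304)) [352. 348.  64.]
side media_bottle 0.68 (np.int64(265), np.int64(264)) [422. 242.  66.]
side bath 0.72 (np.int64(271), np.int64(219)) [523.  73.  69.]
side drop_bottle 0.52 (np.int64(277), np.int64(179)) [ 689. -206.   42.]
side bead_1 0.54 (np.int64(260), np.int64(211)) [583.  37.  59.]
side bead_1 0.37 (np.int64(265), np.int64(209)) [582.  16.  56.]
side bottle_cap 0.89 (np.int64(268), np.int64(307)) [343. 345.  59.]
side bottle_cap 0.72 (np.int64(266), np.int64(265)) [419. 243.  65.]
side bottle_cap 0.7 (np.int64(306), np.int64(255)) [371. 152.  59.]
side tamper_grip 0.7 (np.int64(349), np.int64(192)) [ 444. -244.   46.]
```

```bash
python3 - <<'E'
from h import *
a=cv2.imread('pics/top0.png'); b=cv2.imread('pics/side0.png')
c=cv2.resize(a[130:320,110:430],None,fx=2.4,fy=2.4)[:, :800]
cv2.imwrite('pics/top0c.png',c)
cv2.imwrite('pics/side0c.png',cv2.resize(b[150:330,220:400],(600,600)))
W=np.load('top0.npy')
# caps by height
for n,(x,y) in dict(A=(424,212),B=(364,310),C=(374,123),tamp=(442,-245),drop=(690,-218)).items():
    m=(np.hypot(W[...,0]-x,W[...,1]-y)<45)&(W[...,2]>(86 if n!='drop' else 30))
    p=W[m]; print(n,len(p),p.mean(0).round(1) if len(p) else 0,p[:,:2].min(0).round(),p[:,:2].max(0).round(),np.median(a[m],0))
# bath rim
m=(abs(W[...,2]-73)<4)&(abs(W[...,0]-550)<140)&(abs(W[...,1]-20)<130)
pix=np.argwhere(m); p=W[m]; print(len(p)); r=cv2.minAreaRect(p[:,:2].astype(np.float32)); print('rim',r,p.min(0),p.max(0))
E
```

```text
A 261 [431.  223.5  96. ] [412. 205.] [451. 244.] [114.  54.   9.]
B 273 [361.5 319.1  95.8] [342. 301.] [381. 341.] [  2.   5. 136.]
C 261 [381.9 128.3  96.2] [363. 110.] [401. 148.] [  2.   5. 138.]
tamp 91 [ 449.  -252.3   97.3] [ 439. -263.] [ 460. -242.] [23. 59. 93.]
drop 147 [ 691.2 -219.2   55.6] [ 650. -247.] [ 709. -207.] [ 9. 22. 42.]
2798
rim ((554.1043090820312, 28.760963439941406), (175.9201202392578, 165.2819366455078), 86.92062377929688) [469.48968962 -63.01152187  69.00100422] [638.80176852 119.98531941  76.93245649]
```

View pics/top0c.png

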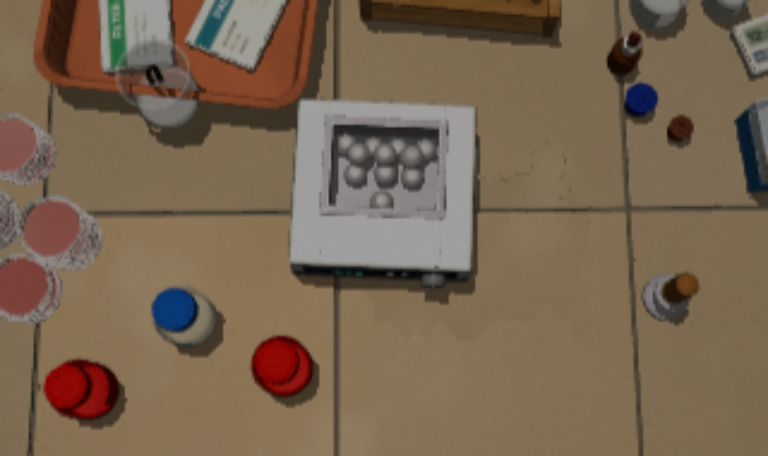

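View pics/side0c.png

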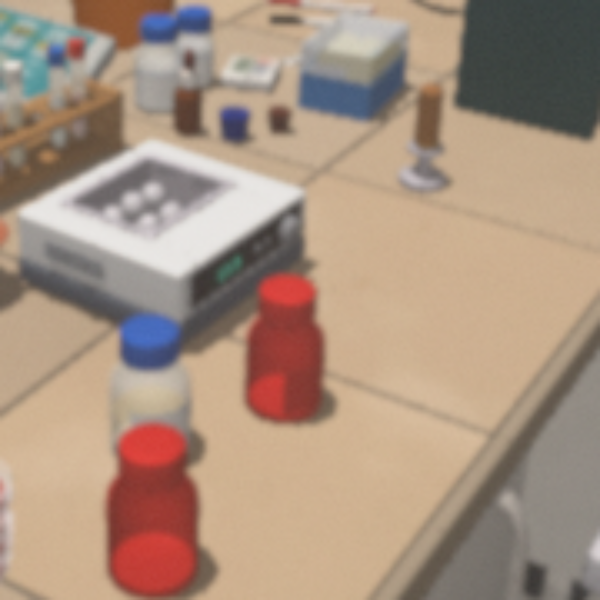

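Seen: the blue-capped bottle is at crop (178,310), world (431,223). The tamper is at crop (683,287), world (449,-252). The bath pan is at crop (387,170), with two rows of beads heaped at the back and one at the front. The two red bottles are decoys. I'll start moving to the tamper.

Request:
arm_command(
  rows=[
    [[-0.15,0.11,0],[0,0,0]],
    [[-0.3,0.22,0],[0,0,0]],
    [[-0.45,0.325,0],[0,0,0]],
    [[-0.6,0.435,0],[0,0,0]],
    [[-0.75,0.54,0],[0,0,0]],
  ],
  grip=1,
)

```text
clock: 1.3
position: [303.7, -426.9, 231.6]
ee_rot: [-0.124, 0.992, -0.0, 0.0]
contact_force: [1.3, -0.4, -0.4]
gripper_width: 85.4
grasp_force: 0.0
```

Request:
arm_command(
  rows=[
    [[-0.15,0.11,0],[0,0,0]],
    [[-0.3,0.22,0],[0,0,0]],
    [[-0.45,0.325,0],[0,0,0]],
    [[-0.6,0.435,0.06],[0,0,0]],
    [[-0.74,0.54,0.12],[0,0,0]],
  ],
)

```text
clock: 1.8
position: [450.1, -250.4, 201.8]
ee_rot: [-0.125, 0.992, -0.0, 0.001]
contact_force: [-0.3, -0.1, -0.2]
gripper_width: 85.3
grasp_force: 0.0
```

```bash
python3 - <<'E'
from h import *
s=st()
W=np.load('top0.npy'); im=cv2.imread('pics/top0.png')
# bath top edge fit & pan opening: top-surface points near 73
m=(abs(W[...,2]-73)<5)&(abs(W[...,0]-554)<110)&(abs(W[...,1]-28)<110)
p=W[m]
def edge(key,val,lo,hi,fn):
    out=[]
    for a in np.arange(lo,hi,6):
        q=p[(p[:,key]>=a)&(p[:,key]<a+6)]
        if len(q): out.append((a+3,fn(q[:,val])))
    k,c=np.polyfit(*np.array(out).T,1); return round(k,4),round(k*np.mean([lo,hi])+c,1)
print('xmin,xmax vs y',edge(1,0,-50,106,np.min),edge(1,0,-50,106,np.max))
print('ymin,ymax vs x',edge(0,1,485,625,np.min),edge(0,1,485,625,np.max))
# pan hole
h=(W[...,2]<66)&(W[...,2]>20)&(abs(W[...,0]-570)<60)&(abs(W[...,1]-28)<70)
q=W[h]; print('hole',q[:,:2].min(0),q[:,:2].max(0))
# height map beads
v0,v1,u0,u1=180,222,245,297
Z=W[v0:v1:2,u0:u1:2,2]-30
print(np.nan_to_num(Z,nan=-9).round(0).astype(int))
E
```

```text
{'clock': 1.8, 'position': [450.083, -250.37, 201.824], 'ee_rot': [-0.125, 0.992, -0.0, 0.001], 'contact_force': [-0.308, -0.059, -0.19], 'gripper_width': 85.333, 'grasp_force': 0.0, 'joints': [-0.192, 0.222, -0.305, 0.0, -1.041, -1.129]}
xmin,xmax vs y (np.float64(0.0539), np.float64(472.7)) (np.float64(0.0473), np.float64(635.8))
ymin,ymax vs x (np.float64(-0.0518), np.float64(-58.0)) (np.float64(-0.0557), np.float64(115.4))
hole [510.65358276 -41.30515422] [629.37077543  97.72243291]
[[44 44 39 39 43 41 41 42 42 45 40 42 46 42 40 36 45 45 45 42 40 42 43 38
  45 40]
 [36 44 33 32 35 34 36 37 44 39 38 45 39 45 41 42 41 46 37 36 47 44 39 41
  44 41]
 [42 42 14 11 20 15 21 20 21 20 25 20 20 28 27 23 24 27 25 26 29 29 29 35
  45 43]
 [44 45 -3 -1 16 14  1  4  6  3  4  6  5  4 10 10  7 -9 11 13 12 14 -9 11
  44 48]
 [44 42 -4 16 17 19 18 -4  3 18 15 16  5  3 14 17 18  2  0  3 11 18  0  4
  44 37]
 [42 42 -4 19 20 21 30 33 29 22 21 23 31 27 19 20 19 15 -4 14 18 15 22 -3
  40 47]
 [43 41 -2 17 24 33 29 31 31 27 20 32 35 36 34 23 19 31 35 28 16 22 20  9
  45 40]
 [-9 42 -1  3 12 26 33 32 3
[... 435 characters left out ...]
-2 16 19 20 19 15  2  1 -9
  43 41]
 [38 42 -3 -3  2 11 12 11 -4 -1  0  2 15 14 -2  1  2 18 19 17 14  2  0 -2
  43 45]
 [44 23 -2  0 -2 -1 -5 -1  1 -1  1 -4  1 -3 -2  1  1 -2 12  0  1  3 -1 -3
  39 43]
 [39 21 -1  1  2 -2 -1  1 -1  4  0 18 18 13 -2  0 -4  2  1  5  2  4  0  2
  42 40]
 [42 20 -1 -1 -3  0 -1 -3 -5  0 19 21 20 19  2 -1  3 -5 -2  0  3  1 -1  1
  44 38]
 [38 12  2 -2 -2  0  2 -6 -1 -3 15 19 18 21  9  0 -2 -2  1 -3  1  0  2 -2
  42 39]
 [46 43 42 40 43 42 44  0 -1  0 -9 18 21 15 -4 -2  2 -3  0 -1  2 -2  5  4
  43 42]
 [45 39 44 41 43 42 43 41 40 41 45 44 43 40 44 45 41 43 42 44 42 43 43 44
  42 39]
 [40 43 39 42 42 38 41 36 44 36 43 39 41 43 37 42 39 45 44 37 44 42 44 42
  42 40]]
```

Request:
arm_command(
  rows=[
    [[0.006,-0.007,0.14],[0,0,0]],
    [[0.006,-0.007,0.28],[0,0,0]],
    [[0.006,-0.007,0.42],[0,0,0]],
    [[0.006,-0.007,0.54],[0,0,0]],
    [[0.006,-0.007,0.604],[0,0,0]],
  ],
)

```text
clock: 2.3
position: [446.3, -253.5, 47.9]
ee_rot: [-0.125, 0.992, 0.001, -0.002]
contact_force: [-0.7, 0.7, 0.3]
gripper_width: 85.4
grasp_force: 0.0
```

Request:
arm_command(
  rows=[
    [[0,0,0],[0,0,0]],
    [[0,0,0],[0,0,0]],
    [[0,0,0],[0,0,0]],
    [[0,0,0],[0,0,0]],
    [[0,0,0],[0,0,0]],
  ],
  grip=0,
)

```text
clock: 2.8
position: [448.4, -254.1, 51.6]
ee_rot: [-0.125, 0.992, -0.0, 0.001]
contact_force: [-0.3, 1.7, 3.9]
gripper_width: 21.8
grasp_force: 58.4
```

Request:
arm_command(
  rows=[
    [[0,0,0],[0,0,0]],
    [[0,0,0],[0,0,0]],
    [[0,0,0],[0,0,0]],
  ],
)

```text
clock: 3.1
position: [448.5, -254.1, 51.6]
ee_rot: [-0.125, 0.992, -0.0, 0.001]
contact_force: [-2.0, 1.3, 6.2]
gripper_width: 21.8
grasp_force: 58.4
```

Request:
arm_command(
  rows=[
    [[0,0,-0.08],[0,0,0]],
    [[0,0,-0.2],[0,0,0]],
    [[0,0,-0.32],[0,0,0]],
    [[0,0,-0.42],[0,0,0]],
    [[0,0,-0.44],[0,0,0]],
  ],
)

```text
clock: 3.6
position: [449.2, -254.4, 163.2]
ee_rot: [-0.125, 0.992, -0.001, 0.003]
contact_force: [1.0, -0.3, -1.4]
gripper_width: 21.8
grasp_force: 58.9
```

Request:
arm_command(
  rows=[
    [[-0.06,0.07,0],[0,0,0]],
    [[-0.16,0.19,0],[0,0,0]],
    [[-0.26,0.31,0],[0,0,0]],
    [[-0.36,0.43,0],[0,0,0]],
    [[-0.46,0.55,0],[0,0,0]],
  ],
)

```text
clock: 4.1
position: [524.5, -90.8, 158.7]
ee_rot: [-0.124, 0.992, 0.0, -0.001]
contact_force: [1.3, -0.8, -0.8]
gripper_width: 21.7
grasp_force: 59.0
```

Request:
arm_command(
  rows=[
    [[-0.1,0.12,0],[0,0,0]],
    [[-0.2,0.24,0],[0,0,0]],
    [[-0.28,0.34,0],[0,0,0]],
    [[-0.33,0.4,0],[0,0,0]],
    [[-0.337,0.408,0],[0,0,0]],
  ],
)

```text
clock: 4.6
position: [581.7, 29.1, 158.8]
ee_rot: [-0.126, 0.992, 0.0, -0.001]
contact_force: [-0.9, 0.5, -1.7]
gripper_width: 22.0
grasp_force: 58.9
```

```bash
python3 - <<'E'
from h import *
s=st()
im,W=cloud('side'); cv2.imwrite('pics/side1c.png',cv2.resize(im[150:260,200:350],(750,550)))
E
```

```text
{'clock': 4.6, 'position': [581.7, 29.068, 158.759], 'ee_rot': [-0.126, 0.992, 0.0, -0.001], 'contact_force': [-0.86, 0.477, -1.671], 'gripper_width': 21.953, 'grasp_force': 58.894, 'joints': [0.328, 0.375, -0.201, -0.001, -0.997, -1.646]}
```

View pics/side1c.png

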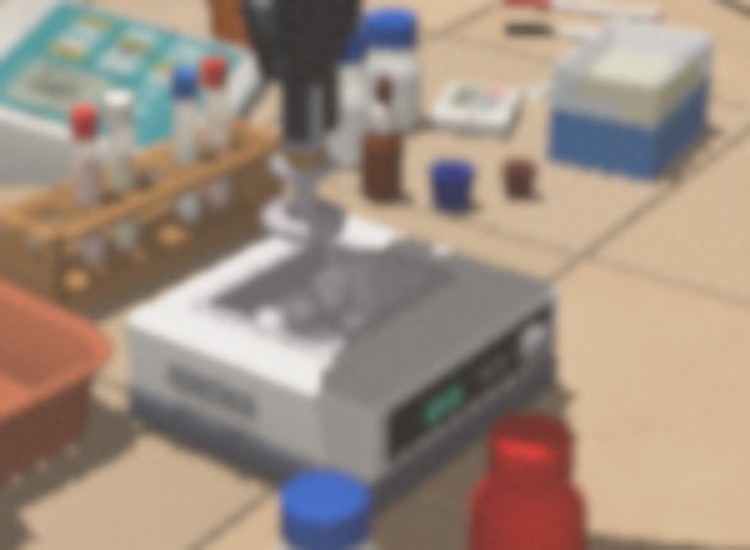

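The tamper hangs upright over the back of the pan, with its foot at about (305,215) in the crop. I'll lower it to just above the riding beads.

Request:
arm_command(
  rows=[
    [[0,0,0.05],[0,0,0]],
    [[0,0,0.1],[0,0,0]],
    [[0,0,0.13],[0,0,0]],
    [[0,0,0.15],[0,0,0]],
    [[0,0,0.16],[0,0,0]],
  ],
)

```text
clock: 5.15
position: [581.1, 26.8, 119.4]
ee_rot: [-0.124, 0.992, -0.0, -0.001]
contact_force: [0.5, -0.6, -1.1]
gripper_width: 21.8
grasp_force: 58.9
```

Request:
arm_command(
  rows=[
    [[0,0,0.004],[0,0,0]],
    [[0,0,0.008],[0,0,0]],
    [[0,0,0.012],[0,0,0]],
    [[0,0,0.016],[0,0,0]],
    [[0,0,0.02],[0,0,0]],
  ],
)

```text
clock: 5.65
position: [582.3, 27.3, 116.5]
ee_rot: [-0.125, 0.992, -0.0, 0.001]
contact_force: [-2.4, -0.2, 7.2]
gripper_width: 21.7
grasp_force: 59.3
```

Request:
arm_command(
  rows=[
    [[0,0,0.004],[0,0,0]],
    [[0,0,0.008],[0,0,0]],
    [[0,0,0.012],[0,0,0]],
    [[0,0,0.016],[0,0,0]],
    [[0,0,0.02],[0,0,0]],
  ],
)

```text
clock: 6.15
position: [583.5, 28.0, 114.1]
ee_rot: [-0.125, 0.992, -0.0, 0.003]
contact_force: [-4.1, 2.4, 15.3]
gripper_width: 21.6
grasp_force: 60.7
```

Request:
arm_command(
  rows=[
    [[0.008,0,0.0],[0,0,0]],
    [[0.016,0,0],[0,0,0]],
    [[0.024,0,0],[0,0,0]],
    [[0.032,0,0],[0,0,0]],
    [[0.04,0,0],[0,0,0]],
  ],
)

```text
clock: 6.65
position: [570.9, 24.8, 109.8]
ee_rot: [-0.124, 0.992, 0.0, -0.001]
contact_force: [0.9, 0.1, -1.0]
gripper_width: 21.8
grasp_force: 59.3
```

Request:
arm_command(
  rows=[
    [[0,0,0.006],[0,0,0]],
    [[0,0,0.012],[0,0,0]],
    [[0,0,0.018],[0,0,0]],
    [[0,0,0.024],[0,0,0]],
    [[0,0,0.03],[0,0,0]],
  ],
)

```text
clock: 7.15
position: [571.7, 24.5, 103.1]
ee_rot: [-0.125, 0.992, -0.0, -0.0]
contact_force: [-2.8, 0.9, 10.1]
gripper_width: 21.8
grasp_force: 59.7
```

Request:
arm_command(
  rows=[
    [[0,0,-0.05],[0,0,0]],
    [[0,0,-0.15],[0,0,0]],
    [[0.03,-0.12,-0.25],[0,0,0]],
    [[0.08,-0.3,-0.27],[0,0,0]],
    [[0.14,-0.5,-0.27],[0,0,0]],
  ],
)

```text
clock: 7.65
position: [570.2, -103.2, 172.2]
ee_rot: [-0.126, 0.992, -0.0, 0.002]
contact_force: [0.6, -0.9, -1.9]
gripper_width: 21.9
grasp_force: 59.1
```

Request:
arm_command(
  rows=[
    [[0.02,-0.1,0],[0,0,0]],
    [[0.02,-0.2,0],[0,0,0]],
  ],
)

```text
clock: 7.85
position: [575.9, -154.1, 170.5]
ee_rot: [-0.124, 0.992, 0.0, 0.0]
contact_force: [0.9, 0.7, -1.5]
gripper_width: 21.6
grasp_force: 59.2
```

```bash
cat >> h.py <<'E'
PC=np.array([570.3,27.9]); EX=np.array([.9987,-.052]); EY=np.array([.052,.9987])
def panmap(fn):
    im,W=cloud('top'); p=W[170:230,230:310].reshape(-1,3); p=p[~np.isnan(p[:,0])]
    a=(p[:,:2]-PC)@EX; b=(p[:,:2]-PC)@EY
    # rows: x from back(+42) to front, cols: y from +53 to -53, 4mm cells
    print('     '+' '.join(f'{y:3d}' for y in range(51,-54,-4)))
    for x in range(40,-45,-4):
        print(f'{x:4d} '+' '.join((lambda q:f'{int(round(np.median(q))):3d}' if len(q) else '  .')(p[(abs(a-x)<=2.2)&(abs(b-y)<=2.2),2]-30) for y in range(51,-54,-4)))
    cv2.imwrite(fn,cv2.resize(im[175:225,240:300],(720,600),interpolation=cv2.INTER_CUBIC))
E
python3 - <<'E'
from h import *
st(); panmap('pics/pan1.png')
E
```

```text
{'clock': 7.85, 'position': [575.859, -154.109, 170.459], 'ee_rot': [-0.124, 0.992, 0.0, 0.0], 'contact_force': [0.916, 0.662, -1.467], 'gripper_width': 21.569, 'grasp_force': 59.214, 'joints': [0.01, 0.385, -0.153, -0.001, -1.033, -1.332]}
      51  47  43  39  35  31  27  23  19  15  11   7   3  -1  -5  -9 -13 -17 -21 -25 -29 -33 -37 -41 -45 -49 -53
  40  23  13  16  13  11  29   .   .   .   .   .   .   .   .   .   .   .   .   .   .   .   .   .   .   .   .   .
  36  28  16  18  19  21   9   .   .   .   .   .   .   .   .   .   .   .   .   .   .   .   .   .   .   .   .   .
  32  16  16  21  19  18  16   .   .   .   .   .   .   .   .   .   .   .   .   .   .   .   .   .   .   .   .   .
  28  31  20  19  18  20   .   .   .   .   .   .   .   .   .   .   .   .   .   .   .   .   .   .   .   .   .   .
  24  12  15  18  17  27  29   .   .   .   .   .   .   .   .   .   .   .   .   .   .   .   .   .   .   .   .   .
  20   0   3  13  21  32   .   .   .   .   .   .   .   .   .   .   .   .   .   .   .   .   .   .   .   .   .   .
  16   1  -1  -3  26  33  34   .   .   .   .   .   .   .   .   .   .
[... 1039 characters left out ...]
 .   .   .   .   .   .
 -24   2   0  -1   1   2   .   .   .   .   .   .   .   .   .   .   .   .   .   .   .   .   .   .   .   .   .   .
 -28   0   0   0  -2  -2   .   .   .   .   .   .   .   .   .   .   .   .   .   .   .   .   .   .   .   .   .   .
 -32  11   3   0   4   .   .   .   .   .   .   .   .   .   .   .   .   .   .   .   .   .   .   .   .   .   .   .
 -36  46   .   .   .   .   .   .   .   .   .   .   .   .   .   .   .   .   .   .   .   .   .   .   .   .   .   .
 -40  42  42  41  42  42   .   .   .   .   .   .   .   .   .   .   .   .   .   .   .   .   .   .   .   .   .   .
 -44  43  44  40  42  42   .   .   .   .   .   .   .   .   .   .   .   .   .   .   .   .   .   .   .   .   .   .
```

View pics/pan1.png

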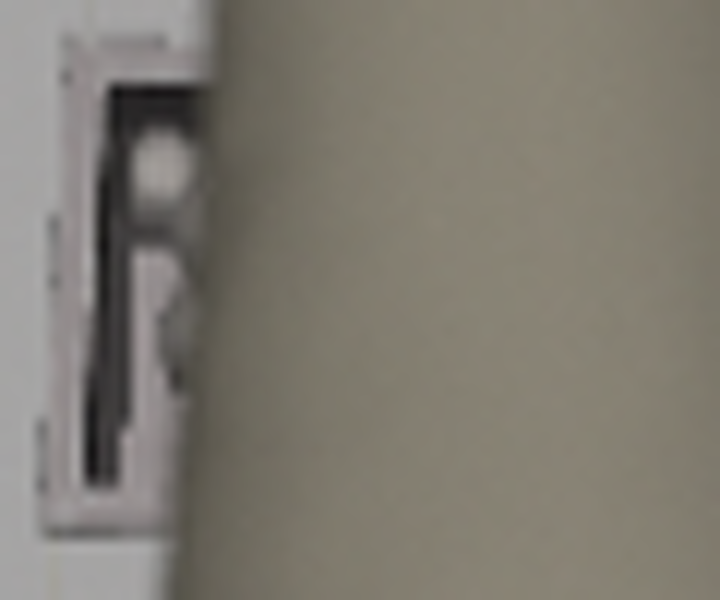

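The forearm hides most of the pan, and one rider is still up at the left, at pan (16,31). I'll move further aside.

Request:
arm_command(
  rows=[
    [[0.08,-0.15,0],[0,0,0]],
    [[0.16,-0.3,0],[0,0,0]],
    [[0.24,-0.45,0],[0,0,0]],
    [[0.3,-0.6,0],[0,0,0]],
    [[0.3,-0.7,0],[0,0,0]],
  ],
)

```text
clock: 8.4
position: [545.6, -342.9, 170.3]
ee_rot: [-0.123, 0.992, 0.0, -0.0]
contact_force: [0.9, 0.5, -1.3]
gripper_width: 21.5
grasp_force: 59.4
```

```bash
python3 - <<'E'
from h import *
st(); panmap('pics/pan2.png')
E
```

```text
{'clock': 8.4, 'position': [545.627, -342.898, 170.257], 'ee_rot': [-0.123, 0.992, 0.0, -0.0], 'contact_force': [0.949, 0.51, -1.302], 'gripper_width': 21.461, 'grasp_force': 59.433, 'joints': [-0.311, 0.463, -0.026, -0.0, -1.082, -1.013]}
      51  47  43  39  35  31  27  23  19  15  11   7   3  -1  -5  -9 -13 -17 -21 -25 -29 -33 -37 -41 -45 -49 -53
  40  43  20  19  16  12  26  14  33  17  17  16  26   2   8   9   .  20  16  13  20   1  16  25  32  24  22  23
  36  29   .  18  18  21  11  -1  15  21  19  17  14  -1  -4  18  18  18  20  13   2  -2  13  14  19  16  15  42
  32  18  18  19  20  18  13  17  17  19  18  19  14  -2  -2  16  20  17  17  17   6  -1  18  19  18  19  18  27
  28  15  16  22  20  19   .   .  17  18  17  17  12  -2  -1  16  20  17  18  19  12  13  16  19  19  18  18  25
  24  25  15  18  20  29  29  29  31  19  21  16  13  14  14  14  15  18  20  15   8   5  12  15  19  20  16  25
  20   2  11  11  26  30  30  33  30  23   3  12  17  18  20  16  11   9  12  13  14  18  16  12  15   9   0  21
  16   0  -2   1  26  31  33  33  29  21  11  15  21  22  20  18  16 
[... 1038 characters left out ...]
11   5  -2  -1   1  41
 -24   0  -1  -1   0   1   0  -2  -1  -1  -1  -1   .  20  23  22  22  -1   0   0   1   2   0  -1  -1  -2  -1  39
 -28   6  -1   1  -2  -2   1  -1  -1  -2   1   0  18  22  22  26  20   9  -3   1   0   1  -1   2  -1  -5  -2  20
 -32   5  -1   2   4   .   2   .  -1   1  -2  -4  17  24  24  22  20  15   .   .   .   0  -2  -2   2  -2   0  43
 -36   .   .   .   .   .   .   .   .   .   .   .  20  20  22  22  19   .   .   .   .   .   .   .   .   .   .  40
 -40  42  43  41  42  41  42  42   .  39  40  40  40  41  42  43  43  42  40  40  42  43   .   .   .  37  42  43
 -44  44  42  42  42  44  43  41  42  42  42  44  45  41  40  41  41  44  43  43  42  42  42  43  42  43  43  43
```

View pics/pan2.png

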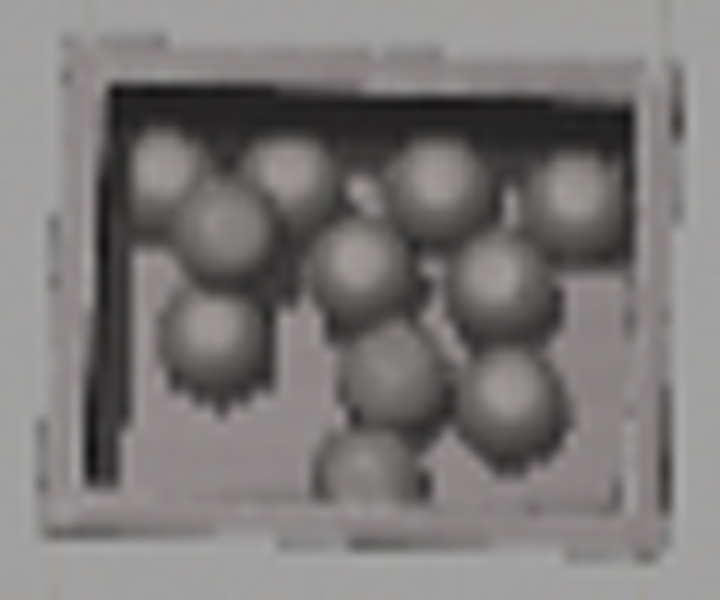

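Only one rider remains, at image (225,225), which is pan (15,28). All the others lie flat. I'll go back and press it down, drawing forward.

Request:
arm_command(
  rows=[
    [[-0.05,0.1,0],[0,0,0]],
    [[-0.1,0.26,0],[0,0,0]],
    [[-0.15,0.42,0],[0,0,0]],
    [[-0.2,0.58,0],[0,0,0]],
    [[-0.25,0.75,0],[0,0,0]],
  ],
)

```text
clock: 8.95
position: [561.3, -141.6, 170.2]
ee_rot: [-0.124, 0.992, 0.0, 0.0]
contact_force: [1.3, -0.4, -1.2]
gripper_width: 21.6
grasp_force: 59.5
```

Request:
arm_command(
  rows=[
    [[-0.06,0.17,0],[0,0,0]],
    [[-0.13,0.34,0],[0,0,0]],
    [[-0.2,0.52,0],[0,0,0]],
    [[-0.27,0.7,0],[0,0,0]],
    [[-0.293,0.747,0],[0,0,0]],
  ],
)

```text
clock: 9.45
position: [586.6, 60.4, 170.3]
ee_rot: [-0.127, 0.992, 0.0, 0.001]
contact_force: [0.0, -1.1, -2.2]
gripper_width: 21.4
grasp_force: 59.5
```

Request:
arm_command(
  rows=[
    [[0,0,0.05],[0,0,0]],
    [[0,0,0.1],[0,0,0]],
    [[0,0,0.15],[0,0,0]],
    [[0,0,0.18],[0,0,0]],
    [[0,0,0.19],[0,0,0]],
  ],
)

```text
clock: 9.95
position: [585.2, 54.4, 121.1]
ee_rot: [-0.124, 0.992, -0.0, -0.002]
contact_force: [-0.0, -0.4, -1.9]
gripper_width: 21.7
grasp_force: 59.5
```

Request:
arm_command(
  rows=[
    [[0,0,0.01],[0,0,0]],
    [[0,0,0.018],[0,0,0]],
    [[0,0,0.026],[0,0,0]],
    [[0,0,0.034],[0,0,0]],
    [[0,0,0.04],[0,0,0]],
  ],
)

```text
clock: 10.45
position: [586.3, 55.9, 113.0]
ee_rot: [-0.125, 0.992, 0.0, 0.0]
contact_force: [0.2, -0.5, -1.0]
gripper_width: 21.4
grasp_force: 59.5
```

Request:
arm_command(
  rows=[
    [[0.008,0,0.002],[0,0,0]],
    [[0.016,0,0.004],[0,0,0]],
    [[0.024,0,0.006],[0,0,0]],
    [[0.032,0,0.008],[0,0,0]],
    [[0.04,0,0.01],[0,0,0]],
  ],
)

```text
clock: 10.95
position: [576.1, 53.2, 110.3]
ee_rot: [-0.125, 0.992, 0.0, -0.0]
contact_force: [-0.3, -0.6, -1.6]
gripper_width: 21.7
grasp_force: 59.5
```

Request:
arm_command(
  rows=[
    [[0,0,0.008],[0,0,0]],
    [[0,0,0.016],[0,0,0]],
    [[0,0,0.024],[0,0,0]],
    [[0,0,0.032],[0,0,0]],
    [[0,0,0.04],[0,0,0]],
  ],
)

```text
clock: 11.45
position: [577.0, 53.4, 101.5]
ee_rot: [-0.125, 0.992, -0.0, 0.001]
contact_force: [-4.5, 1.3, 13.1]
gripper_width: 21.7
grasp_force: 60.7
```

Request:
arm_command(
  rows=[
    [[0,0,0.006],[0,0,0]],
    [[0,0,0.012],[0,0,0]],
    [[0,0,0.012],[0,0,0]],
    [[-0.015,0,0.012],[0,0,0]],
    [[-0.03,0,0.012],[0,0,0]],
  ],
)

```text
clock: 11.95
position: [582.2, 54.2, 101.9]
ee_rot: [-0.125, 0.992, -0.001, -0.002]
contact_force: [-12.3, -1.0, 23.6]
gripper_width: 21.3
grasp_force: 62.3
```

Request:
arm_command(
  rows=[
    [[0,0,-0.05],[0,0,0]],
    [[0,0,-0.15],[0,0,0]],
    [[0,-0.1,-0.26],[0,0,0]],
    [[0.05,-0.3,-0.28],[0,0,0]],
    [[0.1,-0.5,-0.28],[0,0,0]],
  ],
)

```text
clock: 12.45
position: [591.6, -69.3, 169.0]
ee_rot: [-0.126, 0.992, -0.0, 0.002]
contact_force: [0.6, -0.8, -1.8]
gripper_width: 21.9
grasp_force: 59.6
```

Request:
arm_command(
  rows=[
    [[0.1,-0.18,0],[0,0,0]],
    [[0.2,-0.36,0],[0,0,0]],
    [[0.3,-0.54,0],[0,0,0]],
    [[0.4,-0.72,0],[0,0,0]],
    [[0.45,-0.9,0],[0,0,0]],
  ],
)

```text
clock: 12.95
position: [535.6, -313.9, 167.3]
ee_rot: [-0.124, 0.992, 0.0, -0.0]
contact_force: [1.9, 0.7, -0.7]
gripper_width: 21.4
grasp_force: 59.6
```

```bash
python3 - <<'E'
from h import *
st(); panmap('pics/pan3.png')
im,W=cloud('side'); 
E
```

```text
{'clock': 12.95, 'position': [535.637, -313.881, 167.293], 'ee_rot': [-0.124, 0.992, 0.0, -0.0], 'contact_force': [1.858, 0.713, -0.697], 'gripper_width': 21.449, 'grasp_force': 59.578, 'joints': [-0.27, 0.427, -0.093, -0.0, -1.051, -1.051]}
      51  47  43  39  35  31  27  23  19  15  11   7   3  -1  -5  -9 -13 -17 -21 -25 -29 -33 -37 -41 -45 -49 -53
  40  13  27  17  15  14   3   3  14  25  31  43  24  26   3   2  21  19  13  38   6   1  32  41  26  39  27  21
  36  26  16  17  18  16   8   7  16  19  21  20  15  -1  -2  18  19  17  19  14  12   4  15  17  20  16  16  40
  32  17  17  18  17  15  14   6  18  21  21  21  15  -4   1  16  19  20  21  15   7   1  17  19  18  18  16  42
  28  14  19  19  21  21  11   6  16  20  19  22  16  -4   0  15  19  20  20  16   7   9  14  21  21  18  18  26
  24  12  15  18  15  17   7  -1  14  18  19  17   9   .  13  12  18  20  15  15  11   7  16  17  21  21  13   5
  20  -1   6  11  11  13  17  17  16   5   0   7  15  16  19  17   9   9  12  16  19  17  16  13  12  10  -1  23
  16   3  -1  -1  10  14  17  18  16   7   0   7  16  19  21  17  1
[... 1040 characters left out ...]
14   6   0   0  -2  41
 -24   0  -1  -1   2   4   7   4   4   2  13  18  19  19  16  -1   1   1   0   0   0   1  12   0  -1  -4  -2  22
 -28   1   0   2   1   1   0   0   2   0  18  21  21  20  20  -3  -2  -2  -2  -1  -1   1  -2  -1  -2   0   0  22
 -32  -1  -1   2   1   6   .   .   0   1  16  21  21  23  18  14   0   1   2   .   .  -2  -4   0  -1  -3  -1  43
 -36   .   .   .   .   .   .   .   .   .  17  20  21  21  23   .   .   .   .   .   .   .   .   .   .   .   .  40
 -40  42  39  43  41  40  44  44   .  39   .  41   .  43  43  41  40  42  42  44  41  40   .   .  41   .  43  42
 -44  45  43  43  40  43  43  44  43  42  43  43  44  43  44  44  42  44  43  43  42  41  42  43  42  42  43  43
```

View pics/pan3.png

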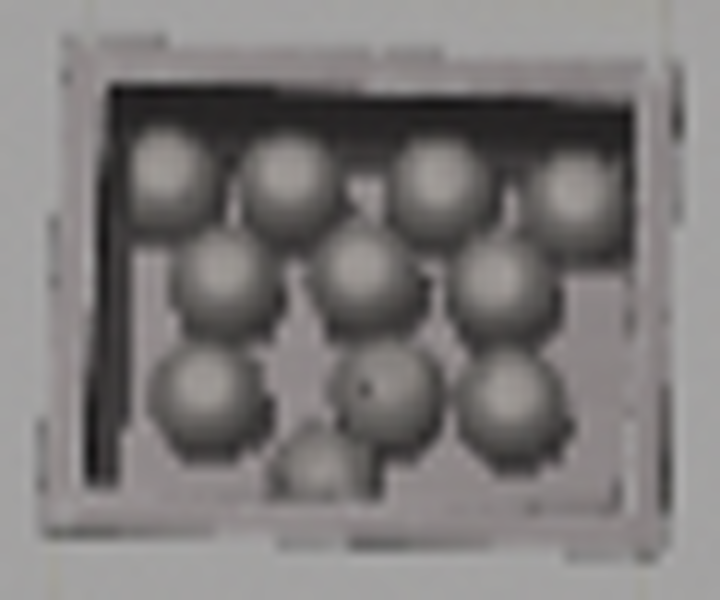

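All eleven beads now lie level: four at the back, three in the middle and four in front, with tops at about 20 mm. I'll take the tamper back to the worktop.

Request:
arm_command(
  rows=[
    [[0.06,0.08,0],[0,0,0]],
    [[0.16,0.2,0.08],[0,0,0]],
    [[0.24,0.28,0.18],[0,0,0]],
    [[0.276,0.318,0.28],[0,0,0]],
    [[0.276,0.318,0.36],[0,0,0]],
  ],
)

```text
clock: 13.55
position: [448.2, -250.8, 76.3]
ee_rot: [-0.125, 0.992, 0.001, -0.001]
contact_force: [0.5, -0.9, -1.8]
gripper_width: 21.7
grasp_force: 59.7
```

Request:
arm_command(
  rows=[
    [[0,0,0.03],[0,0,0]],
    [[0,0,0.05],[0,0,0]],
    [[0,0,0.06],[0,0,0]],
    [[0,0,0.068],[0,0,0]],
    [[0,0,0.074],[0,0,0]],
  ],
)

```text
clock: 14.05
position: [451.2, -252.5, 59.3]
ee_rot: [-0.125, 0.992, -0.0, 0.001]
contact_force: [1.0, 0.3, -1.8]
gripper_width: 21.7
grasp_force: 59.7
```

Request:
arm_command(
  rows=[
    [[0,0,0.008],[0,0,0]],
    [[0,0,0.016],[0,0,0]],
    [[0,0,0.022],[0,0,0]],
    [[0,0,0.028],[0,0,0]],
    [[0,0,0.034],[0,0,0]],
  ],
)

```text
clock: 14.55
position: [450.7, -252.3, 51.5]
ee_rot: [-0.125, 0.992, -0.0, -0.0]
contact_force: [-3.9, 5.4, 17.3]
gripper_width: 21.8
grasp_force: 61.6
```

Request:
arm_command(
  rows=[
    [[0,0,0.002],[0,0,0]],
    [[0,0,0.004],[0,0,0]],
    [[0,0,0.004],[0,0,0]],
  ],
)

```text
clock: 14.85
position: [450.7, -252.3, 51.6]
ee_rot: [-0.125, 0.992, -0.0, 0.0]
contact_force: [-3.9, 3.3, 14.4]
gripper_width: 21.7
grasp_force: 61.5
```

Request:
arm_command(
  rows=[
    [[0,0,-0.008],[0,0,0]],
    [[0,0,-0.008],[0,0,0]],
  ],
)

```text
clock: 15.05
position: [450.8, -252.3, 51.6]
ee_rot: [-0.125, 0.992, -0.0, 0.001]
contact_force: [0.3, 0.4, 2.2]
gripper_width: 21.8
grasp_force: 60.2
```

Request:
arm_command(
  rows=[
    [[0,0,0],[0,0,0]],
    [[0,0,0],[0,0,0]],
    [[0,0,0],[0,0,0]],
    [[0,0,0],[0,0,0]],
    [[0,0,0],[0,0,0]],
  ],
  grip=1,
)

```text
clock: 15.55
position: [450.6, -252.3, 51.2]
ee_rot: [-0.125, 0.992, -0.0, -0.0]
contact_force: [0.5, -0.4, -0.4]
gripper_width: 85.3
grasp_force: 0.0
```

Request:
arm_command(
  rows=[
    [[0,0,-0.08],[0,0,0]],
    [[0,0,-0.24],[0,0,0]],
    [[0,0,-0.42],[0,0,0]],
    [[0,0,-0.58],[0,0,0]],
    [[0,0,-0.7],[0,0,0]],
  ],
)

```text
clock: 16.05
position: [451.0, -252.5, 229.4]
ee_rot: [-0.125, 0.992, -0.001, 0.002]
contact_force: [-0.1, -0.5, 0.3]
gripper_width: 85.7
grasp_force: 0.0
```

```bash
python3 - <<'E'
from h import *
s=st(); print(R.from_quat(s['ee_rot']).as_matrix().round(3))
im,W=cloud('side')
m=(np.hypot(W[...,0]-450,W[...,1]+250)<40)&(W[...,2]>42)&(W[...,2]<104)
p=W[m]; print('tamper side',len(p),p.max(0),[p[(p[:,2]>a)&(p[:,2]<a+15)].mean(0).round(1) for a in (42,57,72,87)])
W=np.load('side0.npy'); a=cv2.imread('pics/side0.png')
m=(np.hypot(W[...,0]-431,W[...,1]-223)<50)&(W[...,2]>74)&(a[...,0]>a[...,2].astype(int)+40)
p=W[m]; A=np.c_[2*p[:,:2],np.ones(len(p))]; print('cap side',len(p),p.mean(0),p[:,:2].min(0),p[:,:2].max(0),p[:,2].max())
E
```

```text
{'clock': 16.05, 'position': [451.033, -252.503, 229.368], 'ee_rot': [-0.125, 0.992, -0.001, 0.002], 'contact_force': [-0.063, -0.537, 0.341], 'gripper_width': 85.67, 'grasp_force': 0.0, 'joints': [-0.196, 0.2, -0.259, 0.001, -1.107, -1.125]}
[[-0.969 -0.247  0.003]
 [-0.247  0.969 -0.001]
 [-0.003 -0.002 -1.   ]]
tamper side 140 [ 464.97214658 -234.21912786   99.91348827] [array([ 450.6, -241.2,   48.5]), array([ 451.5, -241.3,   64.6]), array([ 450.5, -241.5,   79.6]), array([ 452.1, -243.6,   94.7])]
cap side 232 [429.09068184 235.23263581  93.0311153 ] [413.05375308 212.44101027] [452.15390093 248.88002141] 99.07001358727143
```

Request:
arm_command(
  rows=[
    [[-0.03,0.12,0],[0,0,0]],
    [[-0.07,0.31,0],[0,0,0]],
    [[-0.11,0.5,0],[0,0,0]],
    [[-0.15,0.69,0],[0,0,0]],
    [[-0.19,0.88,0],[0,0,0]],
  ],
)

```text
clock: 16.6
position: [441.6, -25.7, 226.2]
ee_rot: [-0.124, 0.992, 0.0, 0.0]
contact_force: [1.9, 1.3, 0.1]
gripper_width: 85.2
grasp_force: 0.0
```

Request:
arm_command(
  rows=[
    [[-0.04,0.19,0],[0,0,0]],
    [[-0.08,0.38,0],[0,0,0]],
    [[-0.12,0.57,0],[0,0,0]],
    [[-0.16,0.76,0],[0,0,0]],
    [[-0.19,0.91,0],[0,0,0]],
  ],
)

```text
clock: 17.1
position: [431.4, 207.3, 226.2]
ee_rot: [-0.125, 0.992, 0.0, 0.0]
contact_force: [0.1, -0.7, -0.4]
gripper_width: 85.3
grasp_force: 0.0
```

Request:
arm_command(
  rows=[
    [[-0.012,0.075,0],[0,0,0]],
    [[-0.012,0.075,0],[0,0,0]],
  ],
)

```text
clock: 17.3
position: [429.9, 226.0, 225.8]
ee_rot: [-0.126, 0.992, -0.0, -0.0]
contact_force: [0.2, 0.6, -0.5]
gripper_width: 85.6
grasp_force: 0.0
```

Request:
arm_command(
  rows=[
    [[0,-0.005,0.15],[0,0,0]],
    [[0,-0.01,0.32],[0,0,0]],
    [[0,-0.01,0.47],[0,0,0]],
    [[0,-0.01,0.58],[0,0,0]],
    [[0,-0.01,0.643],[0,0,0]],
  ],
)

```text
clock: 17.8
position: [429.6, 219.1, 63.1]
ee_rot: [-0.124, 0.992, -0.001, -0.002]
contact_force: [-0.4, 0.2, -0.2]
gripper_width: 85.0
grasp_force: 0.0
```

Request:
arm_command(
  rows=[
    [[0,0,0],[0,0,0]],
    [[0,0,0],[0,0,0]],
    [[0,0,0],[0,0,0]],
    [[0,0,0],[0,0,0]],
    [[0,0,0],[0,0,0]],
  ],
  grip=0,
)

```text
clock: 18.3
position: [432.6, 223.1, 67.6]
ee_rot: [-0.125, 0.992, 0.002, 0.003]
contact_force: [0.1, 3.0, 6.5]
gripper_width: 40.8
grasp_force: 62.1
```

Request:
arm_command(
  rows=[
    [[0,0,0],[0,0,0]],
    [[0,0,0],[0,0,0]],
  ],
)

```text
clock: 18.5
position: [432.6, 223.1, 67.6]
ee_rot: [-0.125, 0.992, 0.002, 0.003]
contact_force: [-0.3, 2.7, 7.0]
gripper_width: 41.1
grasp_force: 62.1
```

Request:
arm_command(
  rows=[
    [[0,0,-0.06],[0,0,0]],
    [[0,0,-0.18],[0,0,0]],
    [[0,0,-0.3],[0,0,0]],
    [[0,0,-0.42],[0,0,0]],
    [[0,0,-0.46],[0,0,0]],
  ],
)

```text
clock: 19.0
position: [431.6, 221.8, 183.5]
ee_rot: [-0.125, 0.992, 0.001, 0.002]
contact_force: [-0.0, 0.5, -1.5]
gripper_width: 40.9
grasp_force: 61.7
```

Request:
arm_command(
  rows=[
    [[-0.03,-0.1,0],[0,0,0]],
    [[-0.08,-0.24,0],[0,0,0]],
    [[-0.13,-0.38,0],[0,0,0]],
    [[-0.18,-0.52,0],[0,0,0]],
    [[-0.23,-0.66,0],[0,0,0]],
  ],
)

```text
clock: 19.5
position: [526.8, 74.0, 179.2]
ee_rot: [-0.124, 0.992, -0.0, -0.001]
contact_force: [1.0, 0.7, -2.1]
gripper_width: 40.9
grasp_force: 61.8
```

Request:
arm_command(
  rows=[
    [[-0.04,-0.1,0],[0,0,0]],
    [[-0.07,-0.18,0],[0,0,0]],
    [[-0.09,-0.24,0],[0,0,0]],
    [[-0.095,-0.27,0],[0,0,0]],
    [[-0.095,-0.27,0],[0,0,0]],
  ],
)

```text
clock: 20.0
position: [566.6, 15.6, 179.8]
ee_rot: [-0.124, 0.992, 0.0, -0.001]
contact_force: [-0.2, 0.8, -1.4]
gripper_width: 41.0
grasp_force: 61.9
```

```bash
python3 - <<'E'
from h import *
s=st(); M=R.from_quat(s['ee_rot']).as_matrix()
d=np.r_[568.8,17.95,0]-s['position']; print('tool shift frac',(M.T@np.r_[d[:2],0]/250).round(3))
im,W=cloud('side'); cv2.imwrite('pics/side2c.png',cv2.resize(im[120:260,200:390],(760,560)))
E
```

```text
{'clock': 20.0, 'position': [566.597, 15.565, 179.806], 'ee_rot': [-0.124, 0.992, 0.0, -0.001], 'contact_force': [-0.243, 0.824, -1.373], 'gripper_width': 40.982, 'grasp_force': 61.866, 'joints': [0.313, 0.33, -0.212, -0.0, -1.031, -1.635]}
tool shift frac [-0.011  0.007 -0.   ]
```

View pics/side2c.png

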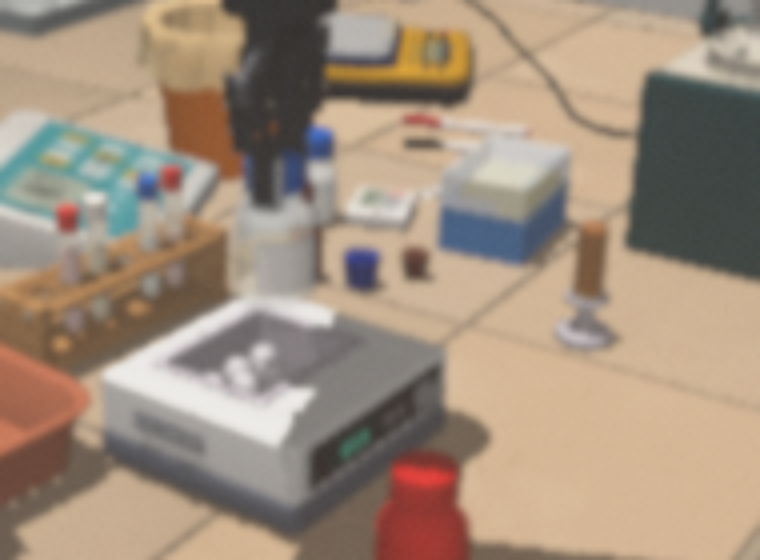

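The bottle hangs upright over the pan at about (275,240), and the tamper stands upright at (585,290). I'll lower the bottle.

Request:
arm_command(
  rows=[
    [[-0.006,0.004,0.05],[0,0,0]],
    [[-0.008,0.006,0.1],[0,0,0]],
    [[-0.008,0.006,0.15],[0,0,0]],
    [[-0.008,0.006,0.19],[0,0,0]],
    [[-0.008,0.006,0.215],[0,0,0]],
  ],
)

```text
clock: 20.55
position: [567.8, 18.2, 125.1]
ee_rot: [-0.125, 0.992, -0.0, -0.001]
contact_force: [0.4, 0.6, -1.6]
gripper_width: 40.7
grasp_force: 61.9
```

Request:
arm_command(
  rows=[
    [[0,0,0.006],[0,0,0]],
    [[0,0,0.012],[0,0,0]],
    [[0,0,0.018],[0,0,0]],
    [[0,0,0.024],[0,0,0]],
    [[0,0,0.03],[0,0,0]],
  ],
)

```text
clock: 21.05
position: [568.8, 18.1, 119.6]
ee_rot: [-0.125, 0.992, 0.0, 0.0]
contact_force: [0.3, 0.5, -2.0]
gripper_width: 40.6
grasp_force: 61.9
```

Request:
arm_command(
  rows=[
    [[0,0,0.004],[0,0,0]],
    [[0,0,0.007],[0,0,0]],
    [[0,0,0.01],[0,0,0]],
    [[0,0,0.013],[0,0,0]],
    [[0,0,0.013],[0,0,0]],
  ],
)

```text
clock: 21.55
position: [569.6, 18.1, 117.9]
ee_rot: [-0.125, 0.992, -0.0, 0.001]
contact_force: [-1.4, -0.5, 7.2]
gripper_width: 41.2
grasp_force: 62.9
```

Request:
arm_command(
  rows=[
    [[0,0,-0.005],[0,0,0]],
    [[0,0,-0.005],[0,0,0]],
  ],
)

```text
clock: 21.75
position: [569.0, 18.1, 118.0]
ee_rot: [-0.125, 0.992, -0.0, 0.001]
contact_force: [0.3, -0.3, 4.0]
gripper_width: 40.9
grasp_force: 62.4
```

Request:
arm_command(
  rows=[
    [[0,0,0],[0,0,0]],
    [[0,0,0],[0,0,0]],
    [[0,0,0],[0,0,0]],
    [[0,0,0],[0,0,0]],
    [[0,0,0],[0,0,0]],
  ],
  grip=1,
)

```text
clock: 22.25
position: [568.6, 18.1, 117.1]
ee_rot: [-0.125, 0.992, -0.0, -0.0]
contact_force: [0.6, 0.3, 0.0]
gripper_width: 85.1
grasp_force: 0.0
```

Request:
arm_command(
  rows=[
    [[0,0,-0.06],[0,0,0]],
    [[0,0,-0.2],[0,0,0]],
    [[0,0,-0.36],[0,0,0]],
    [[0,0,-0.5],[0,0,0]],
    [[0,0,-0.6],[0,0,0]],
  ],
)

```text
clock: 22.75
position: [569.3, 18.1, 270.3]
ee_rot: [-0.125, 0.992, 0.0, 0.002]
contact_force: [0.2, 0.9, 0.4]
gripper_width: 85.6
grasp_force: 0.0
```

Request:
arm_command(
  rows=[
    [[0.08,-0.18,0],[0,0,0]],
    [[0.16,-0.36,0],[0,0,0]],
    [[0.24,-0.54,0],[0,0,0]],
    [[0.3,-0.72,0],[0,0,0]],
    [[0.36,-0.9,0],[0,0,0]],
  ],
)

```text
clock: 23.25
position: [536.5, -223.9, 267.6]
ee_rot: [-0.125, 0.992, -0.0, 0.0]
contact_force: [0.3, 0.6, -0.2]
gripper_width: 85.6
grasp_force: 0.0
```

Request:
arm_command(
  rows=[
    [[0.04,-0.18,0],[0,0,0]],
    [[0.08,-0.36,0],[0,0,0]],
    [[0.08,-0.5,0],[0,0,0]],
    [[0.08,-0.5,0],[0,0,0]],
  ],
)

```text
clock: 23.65
position: [548.3, -352.0, 265.7]
ee_rot: [-0.122, 0.993, 0.0, -0.001]
contact_force: [0.0, 0.1, -0.2]
gripper_width: 85.1
grasp_force: 0.0
```

```bash
python3 - <<'E'
from h import *
s=st()
im,W=cloud('top'); m=(np.hypot(W[...,0]-569,W[...,1]-18)<45)&(W[...,2]>136)
p=W[m]; print('cap',len(p),p.mean(0).round(1),p.min(0).round(),p.max(0).round(),'pan dist',np.linalg.norm(p.mean(0)[:2]-PC))
A=np.c_[p[:,:2]-p[:,:2].mean(0),np.ones(len(p))]; print('slope',np.linalg.lstsq(A,p[:,2],rcond=None)[0])
a=cv2.resize(im[150:250,220:320],(500,500)); im2,_=cloud('side'); b=cv2.resize(im2[160:240,220:380],(1000,500))[:, :300]
cv2.imwrite('pics/end.png',np.hstack([a,b]))
E
```

```text
{'clock': 23.65, 'position': [548.349, -352.026, 265.664], 'ee_rot': [-0.122, 0.993, 0.0, -0.001], 'contact_force': [0.022, 0.115, -0.244], 'gripper_width': 85.142, 'grasp_force': 0.0, 'joints': [-0.323, 0.412, 0.136, 0.001, -1.296, -1.003]}
cap 268 [569.8  17.5 146.5] [551.  -2. 136.] [590.  36. 152.] pan dist 10.362806617499226
slope [ 5.79827629e-02 -1.13123079e-02  1.46482647e+02]
```

View pics/end.png

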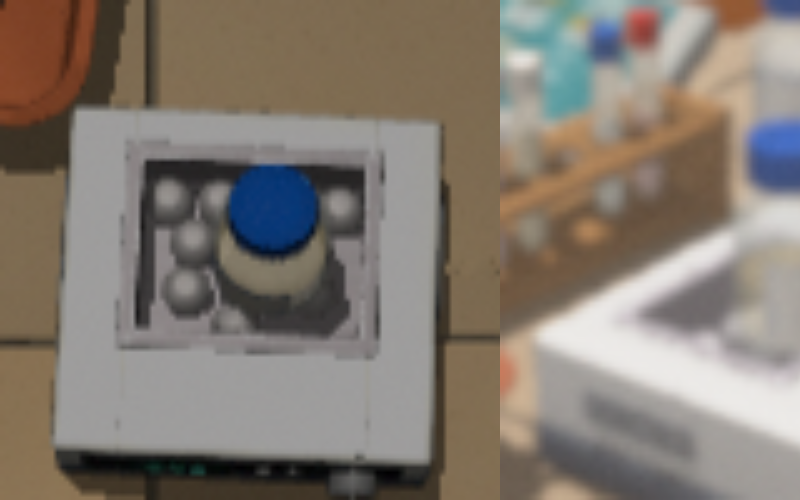

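The bottle stands upright on the bead bed. The cap is at left-panel (273,210), with its top at about 147 mm, so the underside is about 20 mm above the pan floor. It is 10 mm from the pan's middle, and the beads that show around it lie flat.

```bash
python3 -c "
from bench import arm
print(arm.job_done())"
```

```text
the job is handed in; nothing more can be done
None
```

The job is handed in: all eleven beads are level, the tamper stands upright on the worktop, and the blue-capped bottle is upright on the bead bed about 10 mm from the pan's middle; the amber dropper bottle was left alone, and no verdict came back at hand-in.

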